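Zero the component-reel counter under brake

ROBOT

A 6-joint arm with a two-finger parallel gripper is mounted at the origin on the work surface. World frame = base frame: x ahead of the robot, y to its left, z up, the work surface at z = 0. Lengths are in mm, angles in rad, forces in N, time in s.
With the tool pointing down it reaches from about 275 to 1000 mm from the base axis. Payload 8.4 kg.
Tool frame: the origin (TCP) lies on the centre line of the jaws, within the pads' length; the fingertips stand 25 mm ahead of it and the grasp point (between the pads) lies 6 mm ahead of it; z points along the fingers, x is the direction in which the jaws open and shut, and the axes are right-handed (so a half turn about z gives the same grasp; the last joint's range is limited). The gripper opens to 85 mm and grips with 20 to 120 N. Pads are 22 mm wide; open, the fingers measure 114 mm over their backs; the gripper's body (76 mm by 85 mm) begins 54 mm behind the grasp point. The pads swing forward as they close: fully open they stand 13 mm farther back than shut.
Start: joints at [-1.209, 0.353, 1.633, -0, 1.155, -0.002], TCP at [222.391, -584.098, 256.281] pointing down, gripper open.
Joint ranges: [-2.63, 2.63], [-0.92, 2.1], [0.06, 2.66], [-1.3, 4.44], [0, 2.69], [-3.02, 3.02]. Speed limits (rad/s): [2.22, 2.22, 2.79, 3.14, 3.14, 3.14].

INTERFACE

Orientations are given as [roll, pitch, yaw] about the fixed x, y, z axes, in that order (R = Rz(yaw) Ry(pitch) Rx(roll)).
In Python, from rig import r gives the robot as it stands. The module is installed in compiled form; this text tells all that it offers.
- The arm moves only by the tool jog_arm, never from a script. Its argument "deltas" is a list of rows, each an object with "gripper": the gripper command: -1 is fully open, 1 is shut, values between are in proportion; "translation": the shift along the world's x, y, z in units of 10 cm (1.0 is 10 cm), a list of three; "dr": the turn, a rotation vector about the world's x, y, z in units of pi/2 rad (1.0 is pi/2 rad), a list of three. In form: [{"gripper": gripper, "translation": [x, y, z], "dr": [wx, wy, wz]}, ...]. A call has 1 to 12 rows; each row shifts and turns the commanded pose from where the row before left it; what a row does not reach is not made up. A row lasts 1/12 s, in which the tool goes at most 41.7 mm and 7.16 degrees, less where a joint would pass 70% of its speed; a pose out of reach is approached as far as the arm can. A call with a number of a shift or a turn outside -1 to 1 is refused whole. A call with a gripper value outside its range is refused whole. The fingers move at their own pace and stop on an object; "squeeze" is the grip in N (left out, the last holds). Time passes only in rows, so rows that do not move let the fingers close. It gives the time, the measured TCP pose, the force and the opening at its end, in the units of the state.
- r.sense(): the state, without advancing time (a new reading comes with each control period).
- r.grab_frame(name): name is "side" or "top"; returns the picture (480x640x3 uint8, blue, green, red); there is no depth.
- r.calibration(name): a dict with "mtx" (3x3 intrinsics, pixels), "k1" (the pictures are not rectified: a ray, as slopes to the right and down, at radius r is drawn at 1 + k1 r^2 times it, then the intrinsics apply), "world_from_camera" (4x4, takes a point from camera to world coordinates). Camera axes: x right, y down, z forward; pixel columns grow to the right and rows downward; lengths in mm; the calibration is good to about 2 mm. A picture is of the moment at which its call begins. calibration takes no time and is no camera call.
- r.sign_off(): hands the job in, once; it reports no verdict.
The state is a dict: "clock": time; "qpos": joint angles; "qvel": joint speeds; "joint_efforts": joint torques, N m; "eef_pos": TCP position; "tcp_rot": TCP orientation; "contact_force": force on the tool from outside, world axes, zero at the start; "wrist_torque": the same for the moment, N m; "opening": opening from 0.0 (shut) to 1.0 (fully open).
Only numpy, scipy, OpenCV 4.12 (cv2) and the standard library are available. Lean on these libraries where they do the work, as an engineer would, in place of code of your own. Each camera call takes 0.05 s, during which the arm holds its last target. There are 200 camera calls.

TASK

Zero the tape counter with the reel braked. Pull the brake lever over, away from the reel, with a firm pull of about 15 N at the grip (not much less or more), let go gently so that the ratchet holds it, and while it holds turn the counter's knob anticlockwise fully back to its zero stop. Then press the red release button so that the lever drops all the way back to rest and the button comes up again, and leave the other things on the bench where they are.

Things in the scene. Friction and masses are not known exactly. Their poses are not given: they have to be found in the camera images.
- reel_stand: Aluminium deck 360 x 260 x 12 mm fixed on the bench (x -145 to +215, y +-130 mm), with a flat white component reel (180 mm across, up to 56 mm high, centred at x = +125 mm) and a blue brake housing (176 x 80 mm, top 118 mm above the bench, centred on the origin). Origin on the bench surface below the lever's hinge; +x from housing to reel, z up.
- brake_hinge (a point): Centre of the lever's hinge, 100 mm above the bench, inside the blue housing; its axis is the stand's y.
- brake_grip (a point): Centre of the lever's grip: a black rubber bar 22 mm in diameter and 80 mm long, parallel to the stand's y, on top of a 16 mm steel stem, 150 mm from the hinge. At rest it is 102 mm towards +x of the hinge and 210 mm above the bench, over the reel; free all round, so it can be hooked from its +x side by closed fingers or pinched.
- brake_lever (a joint): Angle of the brake lever, rad: 0 = rest, leaning 0.75 rad from vertical to the stand's +x; grows as the grip is pulled over the top towards the stand's -x; end stop 1.35. It clicks past a ratchet tooth every 0.11 rad; let go, it falls back by 0.03 to 0.15 rad onto the last tooth. Until the brake bites, only a light spring (2 N at the grip) and the clicks (up to 5 N) resist.
- brake_handle: The lever's moving stem and grip, one rigid piece; origin at the hinge centre. The shoe inside bites at a hidden lever angle between 0.2 and 0.95 rad, different each time; past it the pull rises by about 60 N per rad on top of the light spring. A peak pull of 13.5 to 17.5 N, measured square to the lever, before letting go leaves the right tension; too tight needs the release button and a new try.
- release_button (a joint): Travel of the red release button, m: 0 = up, 0.008 = fully down. Spring 1.5 N at the top to 3.5 N at the bottom, but while it holds the tensioned lever it sticks and takes 5 to 12 N to move. It dips by itself by up to 4 mm as teeth click past. Pressed beyond about 4 mm it frees the lever, which snaps back to rest, away from the button; press on until it does.
- release_top (a point): Centre of the top of the red button (32 mm in diameter), on a black block 50 x 50 mm; 75 mm above the bench when up, 17 mm proud of the block; at x = -90, y = +95 mm in the stand's frame. The held lever's grip may stand up to 80 mm towards -x of the hinge, 240 mm above the bench: keep the gripper's broad side along the stand's x.
- release_pawl: The pawl under the button, inside the deck and housing, moving with it; it carries the lever's held tension. Not visible; origin at the button's top.
- counter: Grey counter box 130 x 120 x 70 mm fixed on the bench, red digits in its front (-x) face. Origin at the centre of its underside.
- zero_knob_grip (a point): On the axis of the counter's zero knob, at the height to grip its bar (about 7 mm below the bar's top). The bar is black, 61 mm long, 14 mm wide and 32 mm high, on a 64 mm disc; pinch it across its width from above.
- zero_knob (a joint): Angle of the zero knob, rad. 0 = zero stop (a hard stop), at which the bar lies along the counter's x; grows as the knob turns clockwise seen from above. Friction 0.05 N m, stays where left. It starts 1.0 to 2.0 rad from zero.
- solder_spool: Bystander: solder spool, green flanges 64 mm across, 60 mm high, standing behind the counter. Origin at its underside.
- flux_bottle: Bystander: small bottle 44 mm across, 110 mm high, behind the counter. Origin at its underside.
- tip_tin: Bystander: brass tin 64 mm across, 40 mm high, in front of the counter. Origin at its underside.
- marker: Bystander: blue marker 130 mm long, 17 mm wide and 14 mm high, lying on the stand's deck on its -y side. Origin at its underside.
- screwdriver: Bystander: orange screwdriver 170 mm long, lying across the front of the stand's deck. Origin at its underside.
Mind the look-alikes: they are no part of the job. What is shaped like the counter but blue or purple is not meant.

How it is judged:
By the outcome, as a careful person would: the job done as asked, in the order asked, and still so for the second after the job is handed in, with the robot touching nothing.
It also fails if it takes over 72 s, if anything falls off the work surface, if the arm or the gripper's body presses on something with over 40 N, if the wrist force passes 120 N, or if a joint passes its speed limit or range.

## Working session

There is one attempt and no reset: what is moved stays moved. The work goes in short steps, Python scripts to look and compute and a tool call to move; the robot and the scene stay as the last step left them, time stands still between calls to the robot, and variables do not carry over. Pictures are saved under pics/ and viewed, about 8 in all and at most 12, crops included, and the job is handed in when it is done.

Besides the shell and the picture viewer there is one more tool, called after "Call:" in YAML: its name, and indented under it one key for each argument. jog_arm: Moves the arm, as the interface text tells. Shifts and turns lie within -1 to 1; 1 stands for 10 cm of shift or pi/2 rad of turn. Its arguments: {"type":"object","properties":{"deltas":{"type":"array"},"squeeze":{"type":"number"}},"required":["deltas"]}

```bash
mkdir -p pics; ls; python3 - <<'E'
from rig import r
import cv2,numpy as np
np.set_printoptions(suppress=True,precision=4)
for n in("side","top"):
    cv2.imwrite(f"pics/{n}0.png",r.grab_frame(n)); c=r.calibration(n); print(n,c["mtx"].tolist(),c["k1"]);print(c["world_from_camera"])
print(r.sense())
E
```

```text
pics
side [[555.558265934989, 0.0, 317.06049809526417], [0.0, 555.558265934989, 240.83960216714974], [0.0, 0.0, 1.0]] -0.10972924043959276
[[ -0.8516  -0.3562   0.3847  23.0054]
 [ -0.5241   0.5652  -0.6371 652.6945]
 [  0.0095  -0.7441  -0.668  858.639 ]
 [  0.       0.       0.       1.    ]]
top [[612.4376255130351, 0.0, 313.31178676573955], [0.0, 612.4376255130351, 253.0464191193098], [0.0, 0.0, 1.0]] -0.023753483869094195
[[  -0.0145   -0.9956    0.0921  303.2372]
 [  -0.9999    0.0144   -0.0016  -45.6173]
 [   0.0002   -0.0921   -0.9957 1671.6   ]
 [   0.        0.        0.        1.    ]]
{'clock': 0.1, 'qpos': array([-1.2094,  0.3536,  1.634 , -0.    ,  1.1552, -0.0024]), 'qvel': array([-0.0009, -0.001 , -0.0033, -0.001 , -0.0014, -0.0015]), 'joint_efforts': array([ -0.0014, -60.6363, -34.282 ,  -0.0002,   0.0041,  -0.    ]), 'eef_pos': array([ 222.2372, -583.7331,  255.6494]), 'tcp_rot': array([ 3.1416,  0.0012, -1.207 ]), 'contact_force': array([ 0.4309, -0.0149, -1.0272]), 'wrist_torque': array([0.004 , 0.0128, 0.0292]), 'opening': 0.9962249429865071}
```

View pics/side0.png

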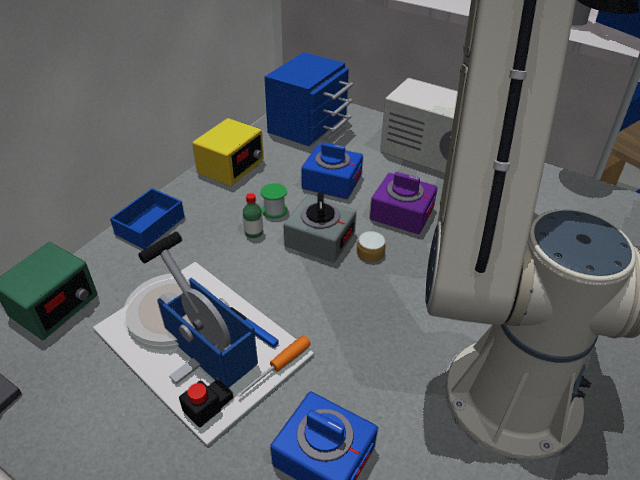

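View pics/top0.png

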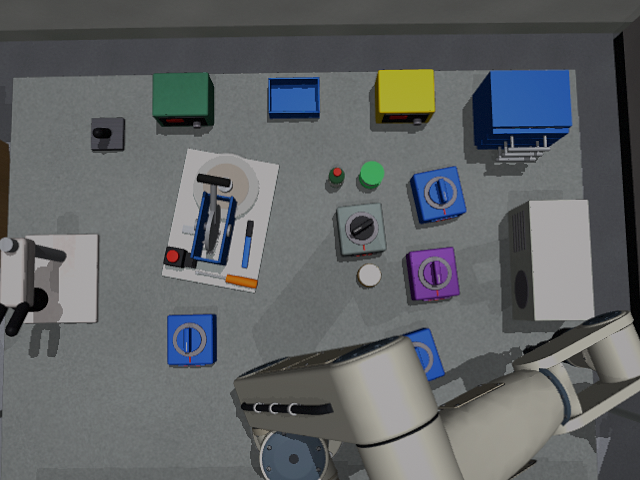

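Both views show the same layout. In top, the grey counter is at (361,230) with a black bar knob, the reel stand centre is at (220,220), the red button at (173,256) and the grip at (213,179). The look-alikes are blue at (438,194), (191,340) and (425,355), purple at (432,273), and the green and yellow boxes. I choose the grey counter and will check it in a crop.

```bash
cat > h.py <<'E'
from rig import r
import cv2,numpy as np
np.set_printoptions(suppress=True,precision=3)
C={n:r.calibration(n) for n in("side","top")}
def ray(n,p):
    c=C[n];K=np.array(c["mtx"]);u=cv2.undistortPoints(np.array([[p]],float),K,np.array([c["k1"],0,0,0.]))[0,0]
    T=np.array(c["world_from_camera"]);return T[:3,3],T[:3,:3]@np.array([u[0],u[1],1])
def plane(n,p,z):
    o,d=ray(n,p);return o+d*(z-o[2])/d[2]
def tri(pt,ps):
    a,d=ray("top",pt);b,e=ray("side",ps);s=np.linalg.lstsq(np.c_[d,-e],b-a,rcond=None)[0]
    P,Q=a+d*s[0],b+e*s[1];return (P+Q)/2,np.linalg.norm(P-Q)
def proj(n,P):
    c=C[n];T=np.linalg.inv(np.array(c["world_from_camera"]));R=T[:3,:3]
    return cv2.projectPoints(np.array([P],float),cv2.Rodrigues(R)[0],T[:3,3],np.array(c["mtx"]),np.array([c["k1"],0,0,0.]))[0][0,0]
def blobs(im,lo,hi,roi,amin=20):
    x0,y0,x1,y1=roi;m=cv2.inRange(cv2.cvtColor(im[y0:y1,x0:x1],cv2.COLOR_BGR2HSV),lo,hi)
    cs=cv2.findContours(m,cv2.RETR_EXTERNAL,cv2.CHAIN_APPROX_NONE)[0]
    return [(cv2.contourArea(c),c+[x0,y0]) for c in sorted(cs,key=cv2.contourArea,reverse=True) if cv2.contourArea(c)>=amin]
def cen(c):
    m=cv2.moments(c);return np.array([m["m10"],m["m01"]])/m["m00"]
E
python3 - <<'E'
from h import *
t=cv2.imread("pics/top0.png");s=cv2.imread("pics/side0.png")
a=t[130:310,150:290];b=t[190:270,320:400]
cv2.imwrite("pics/crop1.png",np.hstack([cv2.resize(a,None,fx=3,fy=3,interpolation=2),cv2.resize(b,(370,540),interpolation=2)[:, :370]]))
cv2.imwrite("pics/crop1.png",np.hstack([cv2.resize(a,(420,540),interpolation=2),np.vstack([cv2.resize(b,(360,360),interpolation=2),cv2.resize(s[185:265,270:370],(360,180),interpolation=2)])]))
rd=lambda im,roi:blobs(im,(0,140,90),(6,255,255),roi)
rt=rd(t,(160,240,190,275));rs=rd(s,(180,375,215,410))
print([ (x,cen(c)) for x,c in rt],[ (x,cen(c)) for x,c in rs]); print("btn",tri(cen(rt[0][1]),cen(rs[0][1])), plane("top",cen(rt[0][1]),75))
# deck corners from white mask
w=blobs(t,(0,0,150),(180,45,255),(150,140,290,300),500)
rect=cv2.minAreaRect(np.vstack([c for _,c in w]).astype(np.float32));bx=cv2.boxPoints(rect)
P=np.array([plane("top",p,12) for p in bx]);print("deck",bx,P,[np.linalg.norm(P[i]-P[i-1]) for i in range(4)],P.mean(0))
# grip: black
for n,im,roi in(("top",t,(190,165,235,195)),("side",s,(130,225,190,270)),("top",t,(340,208,384,250)),("side",s,(298,185,345,228))):
    for A,c in blobs(im,(0,0,0),(180,255,50),roi): print(n,A,cen(c),cv2.minAreaRect(c))
g=blobs(t,(60,10,70),(100,60,190),(325,195,395,265),300)
for A,c in g[:2]: print("counter",A,cv2.minAreaRect(c))
E
```

```text
[(96.5, array([171.886, 255.615]))] [(212.0, array([196.553, 390.905]))]
btn (array([449.545, 322.84 ,  73.199]), np.float64(0.31825741041922745)) [449.511 322.521  75.   ]
deck [[163.5   264.5  ]
 [187.385 145.077]
 [279.692 163.538]
 [255.808 282.962]] [[431.343 359.756  12.   ]
 [762.244 296.375  12.   ]
 [706.164  40.978  12.   ]
 [377.581 108.781  12.   ]] [np.float64(256.6686423507561), np.float64(336.9170431596138), np.float64(261.4812528484922), np.float64(335.50619392568166)] [569.333 201.473  12.   ]
top 227.5 [213.107 180.009] ((213.0559844970703, 180.1920166015625), (33.093807220458984, 8.407615661621094), 10.304847717285156)
side 477.0 [159.404 246.914] ((159.7098388671875, 247.00259399414062), (12.380828857421875, 46.14018630981445), 59.74356460571289)
top 406.5 [361.244 227.743] ((361.0, 227.5), (22.0, 23.0), 0.0)
side 455.0 [320.121 211.237] ((318.4615173339844, 210.19232177734375), (29.121761322021484, 25.516212463378906), 56.3099365234375)
counter 2086.0 ((361.38323974609375, 225.8211669921875), (55.66911697387695, 46.575599670410156), 83.41805267333984)
```

View pics/crop1.png

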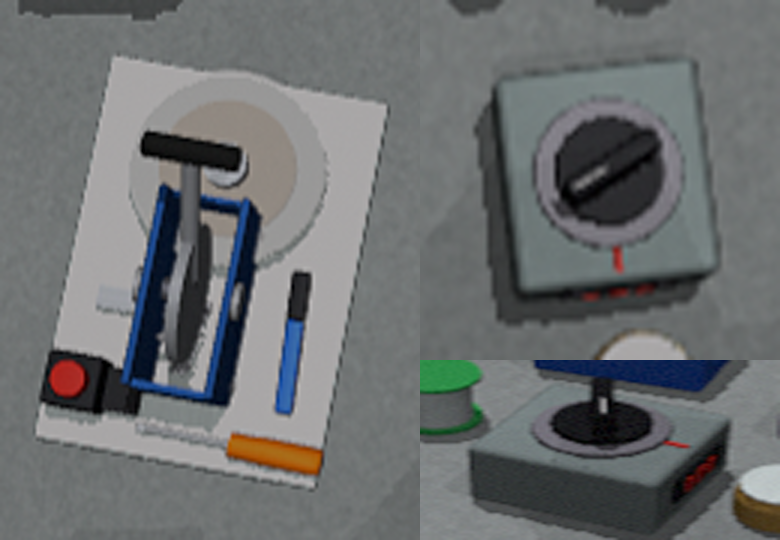

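The crop confirms the grey counter: red digits are on its near (-x) face, and the bar lies about 60° clockwise of the counter's x. The stand's corners are clear, at crop (113,57), (387,104), (315,488) and (37,437).

```bash
python3 - <<'E'
from h import *
t=cv2.imread("pics/top0.png");s=cv2.imread("pics/side0.png")
cor=[(187.7,149.2),(279,164.7),(255.2,292.7),(162.3,275.8)]  # (+x+y),(+x-y),(-x-y),(-x+y)
P=np.array([plane("top",p,12) for p in cor])[:,:2]
S=np.array([(215,130),(215,-130),(-145,-130),(-145,130)],float)
M,_=cv2.estimateAffinePartial2D(S,P);print("scale",np.hypot(M[0,0],M[1,0]),"yaw",np.arctan2(M[1,0],M[0,0]),"org",M[:,2]);print((M@np.c_[S,np.ones(4)].T).T-P)
f=lambda x,y:M@np.array([x,y,1])
print("pred btn",f(-90,95),"grip",f(102,0))
gt=(213.1,180.0);gs=(159.5,247.0)
print("grip tri",tri(gt,gs),"pl",plane("top",gt,210),plane("side",gs,210))
# counter top corners from crop
cc=[(497,85),(690,62),(717,262),(517,290)]
Q=np.array([plane("top",(320+(x-420)/4.5,190+y/4.5),70) for x,y in cc])[:,:2]
Sc=np.array([(65,60),(65,-60),(-65,-60),(-65,60)],float)
for S2 in (Sc,np.array([(60,65),(60,-65),(-60,-65),(-60,65)],float)):
    m,_=cv2.estimateAffinePartial2D(S2,Q);print("counter sc",np.hypot(m[0,0],m[1,0]),"yaw",np.arctan2(m[1,0],m[0,0]),m[:,2],np.abs((m@np.c_[S2,np.ones(4)].T).T-Q).max())
m=cv2.cvtColor(t,cv2.COLOR_BGR2GRAY)[208:250,340:384]
e=[plane("top",(320+(x-420)/4.5,190+y/4.5),108) for x,y in((568,197),(655,142))]
print("bar ends",e,np.linalg.norm(e[1]-e[0]),np.arctan2(*(e[1]-e[0])[1::-1]),(e[0]+e[1])/2)
k=blobs(s,(0,0,0),(180,255,60),(298,180,345,228))[0][1][:,0];print("side bar top px",k[k[:,1].argmin()],k[:,1].min())
c=(e[0]+e[1])/2
for z in(70,80,100,110,120): print(z,proj("side",[c[0],c[1],z]))
E
```

```text
Traceback (most recent call last):
cv2.error: OpenCV(4.12.0) /io/opencv/modules/calib3d/src/ptsetreg.cpp:1108: error: (-215:Assertion failed) count >= 0 && to.checkVector(2) == count in function 'estimateAffinePartial2D'
```

```bash
python3 - <<'E'
from h import *
s=cv2.imread("pics/side0.png")
def fit(S,P):
    m,_=cv2.estimateAffinePartial2D(np.ascontiguousarray(S,np.float64),np.ascontiguousarray(P,np.float64),ransacReprojThreshold=20);return m
cor=[(187.7,149.2),(279,164.7),(255.2,292.7),(162.3,275.8)]
P=np.array([plane("top",p,12) for p in cor])[:,:2]
S=np.array([(215,130),(215,-130),(-145,-130),(-145,130)],float)
M=fit(S,P);print("scale",np.hypot(M[0,0],M[1,0]),"yaw",np.arctan2(M[1,0],M[0,0]),"org",M[:,2]);print((M@np.c_[S,np.ones(4)].T).T-P)
f=lambda x,y:M@np.array([x,y,1])
print("pred btn",f(-90,95),"grip",f(102,0))
gt=(213.1,180.0);gs=(159.5,247.0)
print("grip tri",tri(gt,gs),"pl",plane("top",gt,210),plane("side",gs,210))
cc=[(497,85),(690,62),(717,262),(517,290)]
Q=np.array([plane("top",(320+(x-420)/4.5,190+y/4.5),70) for x,y in cc])[:,:2]
for a,b in((65,60),(60,65)):
    S2=np.array([(a,b),(a,-b),(-a,-b),(-a,b)],float);m=fit(S2,Q)
    print("counter sc",np.hypot(m[0,0],m[1,0]),"yaw",np.arctan2(m[1,0],m[0,0]),m[:,2],np.abs((m@np.c_[S2,np.ones(4)].T).T-Q).max())
e=[plane("top",(320+(x-420)/4.5,190+y/4.5),108) for x,y in((568,197),(655,142))]
c=(e[0]+e[1])/2
print("bar ends",np.linalg.norm(e[1]-e[0]),np.arctan2(*(e[1]-e[0])[1::-1]),c)
k=blobs(s,(0,0,0),(180,255,60),(298,180,345,228))[0][1][:,0];print("side bar top px",k[k[:,1].argmin()])
for z in(70,80,100,110,120): print(z,proj("side",[c[0],c[1],z]))
E
```

```text
scale 0.990973793253961 yaw -0.19003325473270302 org [517.277 209.482]
[[ 0.282  0.316]
 [-0.759 -0.189]
 [ 0.584 -0.471]
 [-0.107  0.345]]
pred btn [447.478 318.777] grip [616.537 190.389]
grip tri (array([620.145, 192.795, 209.117]), np.float64(0.2172681243727838)) pl [619.866 192.581 210.   ] [619.441 193.467 210.   ]
counter sc 0.9452591849130053 yaw 0.10357295647353194 [ 513.849 -175.225] 2.9435987936844583
counter sc 0.9439691009761247 yaw 0.10447479982222156 [ 513.849 -175.225] 4.522243125879413
bar ends 59.243603041271435 -1.020051222671186 [ 511.633 -175.798  108.   ]
side bar top px [319 192]
70 [321.819 216.06 ]
80 [321.887 212.584]
100 [322.025 205.519]
110 [322.096 201.93 ]
120 [322.167 198.303]
```

The measurements agree. The grip triangulates to (620,193,209) and the button to (449.5,323,73). The knob axis is at about (512.5,-175.5), its bar top at about 110, and its angle about 1.12 rad. The stand's yaw is -0.19. I'm moving to hook the grip.

Call:
jog_arm:
  deltas:
    - {"gripper": 1,"translation": [0.18,0.32,0.05],"dr": [0,0,-0.03]}
    - {"gripper": 1,"translation": [0.18,0.32,0.05],"dr": [0,0,-0.03]}
    - {"gripper": 1,"translation": [0.18,0.32,0.05],"dr": [0,0,-0.03]}
    - {"gripper": 1,"translation": [0.18,0.32,0.05],"dr": [0,0,-0.03]}
    - {"gripper": 1,"translation": [0.18,0.32,0.05],"dr": [0,0,-0.03]}
    - {"gripper": 1,"translation": [0.18,0.32,0.05],"dr": [0,0,-0.03]}
    - {"gripper": 1,"translation": [0.18,0.32,0.05],"dr": [0,0,-0.03]}
    - {"gripper": 1,"translation": [0.18,0.32,0.05],"dr": [0,0,-0.03]}
    - {"gripper": 1,"translation": [0.18,0.32,0.05],"dr": [0,0,-0.03]}
    - {"gripper": 1,"translation": [0.18,0.32,0.05],"dr": [0,0,-0.03]}
    - {"gripper": 1,"translation": [0.18,0.32,0.05],"dr": [0,0,-0.03]}
    - {"gripper": 1,"translation": [0.18,0.32,0.05],"dr": [0,0,-0.03]}
  squeeze: 40

```text
clock: 1.1
eef_pos: [438.7, -198.3, 316.4]
tcp_rot: [3.141, 0.0, -1.775]
contact_force: [-0.3, 0.0, 0.8]
opening: 0.0
```

Call:
jog_arm:
  deltas:
    - {"gripper": 1,"translation": [0.2,0.35,0],"dr": [0,0,0]}
    - {"gripper": 1,"translation": [0.2,0.35,0],"dr": [0,0,0]}
    - {"gripper": 1,"translation": [0.2,0.35,0],"dr": [0,0,0]}
    - {"gripper": 1,"translation": [0.2,0.35,0],"dr": [0,0,0]}
    - {"gripper": 1,"translation": [0.2,0.35,0],"dr": [0,0,0]}
    - {"gripper": 1,"translation": [0.2,0.35,0],"dr": [0,0,0]}
    - {"gripper": 1,"translation": [0.2,0.35,0],"dr": [0,0,0]}
    - {"gripper": 1,"translation": [0.2,0.35,0],"dr": [0,0,0]}
    - {"gripper": 1,"translation": [0.2,0.35,0],"dr": [0,0,0]}
    - {"gripper": 1,"translation": [0.2,0.35,0],"dr": [0,0,0]}
    - {"gripper": 1,"translation": [0.22,0.33,0],"dr": [0,0,0]}
    - {"gripper": 1,"translation": [0,0,0],"dr": [0,0,0.01]}

```text
clock: 2.1
eef_pos: [662.7, 188.7, 314.9]
tcp_rot: [-3.141, 0.002, -1.754]
contact_force: [-1.1, -0.6, -1.0]
opening: -0.001
```

```bash
python3 -c "
from h import *
s=r.sense();print(s['eef_pos'],s['tcp_rot'],s['contact_force'])"
```

```text
[662.709 188.736 314.897] [-3.141  0.002 -1.754] [-1.15  -0.578 -0.951]
```

Call:
jog_arm:
  deltas:
    - {"gripper": 1,"translation": [0,-0.03,-0.29],"dr": [0,0,0]}
    - {"gripper": 1,"translation": [0,0,-0.29],"dr": [0,0,0]}
    - {"gripper": 1,"translation": [0,0,-0.29],"dr": [0,0,0]}
    - {"gripper": 1,"translation": [0,0,0],"dr": [0,0,0]}
    - {"gripper": 1,"translation": [0,0,0],"dr": [0,0,0]}

```text
clock: 2.52
eef_pos: [659.4, 179.6, 227.8]
tcp_rot: [3.138, -0.002, -1.757]
contact_force: [-0.7, 0.4, 0.1]
opening: -0.002
```

```bash
python3 - <<'E'
from h import *
s=cv2.resize(r.grab_frame("side")[150:430,60:330],None,fx=2,fy=2);cv2.imwrite("pics/hook.png",s);q=r.sense();print(q['eef_pos'],q['contact_force'])
E
```

```text
[660.612 179.855 229.898] [-0.36  -0.502  0.667]
```

View pics/hook.png

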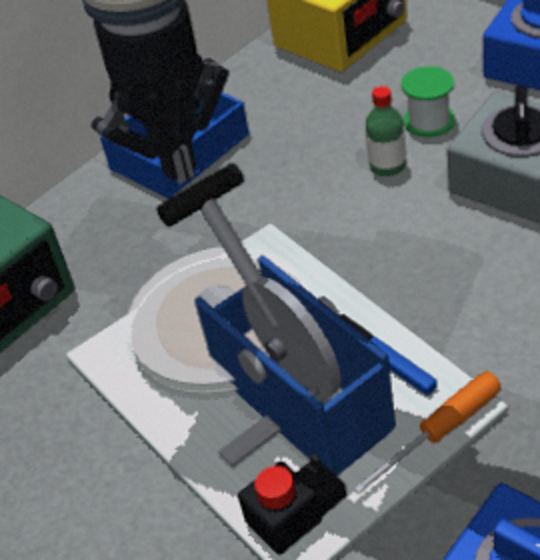

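The crop shows the closed fingers on the grip's far (+x) side, at crop (180,165), with the bar at (200,193). Next I hook the grip and follow the arc through the light section.

Call:
jog_arm:
  deltas:
    - {"gripper": 1,"translation": [-0.044,0.009,0],"dr": [0,0,0]}
    - {"gripper": 1,"translation": [-0.044,0.009,0],"dr": [0,0,0]}
    - {"gripper": 1,"translation": [-0.044,0.009,0],"dr": [0,0,0]}
    - {"gripper": 1,"translation": [-0.044,0.009,0],"dr": [0,0,0]}
    - {"gripper": 1,"translation": [-0.037,0.007,0.032],"dr": [0,0,0]}
    - {"gripper": 1,"translation": [-0.037,0.007,0.032],"dr": [0,0,0]}
    - {"gripper": 1,"translation": [-0.037,0.007,0.032],"dr": [0,0,0]}

```text
clock: 3.15
eef_pos: [632.4, 185.7, 239.9]
tcp_rot: [-3.139, 0.001, -1.757]
contact_force: [5.6, -0.7, 0.4]
opening: -0.002
```

Call:
jog_arm:
  deltas:
    - {"gripper": 1,"translation": [-0.04,0.008,0.028],"dr": [0,0,0]}
    - {"gripper": 1,"translation": [-0.04,0.008,0.028],"dr": [0,0,0]}

```text
clock: 3.32
eef_pos: [625.0, 187.2, 245.9]
tcp_rot: [-3.137, 0.001, -1.757]
contact_force: [8.2, -3.2, -0.2]
opening: -0.003
```

Call:
jog_arm:
  deltas:
    - {"gripper": 1,"translation": [-0.04,0.008,0.028],"dr": [0,0,0]}

```text
clock: 3.4
eef_pos: [621.0, 188.0, 248.8]
tcp_rot: [-3.137, 0.001, -1.757]
contact_force: [6.8, -1.8, 3.2]
opening: 0.0
```

Call:
jog_arm:
  deltas:
    - {"gripper": 1,"translation": [-0.04,0.008,0.023],"dr": [0,0,0]}
    - {"gripper": 1,"translation": [-0.04,0.008,0.022],"dr": [0,0,0]}

```text
clock: 3.57
eef_pos: [613.5, 189.5, 254.0]
tcp_rot: [-3.136, 0.001, -1.757]
contact_force: [9.3, -2.9, 4.3]
opening: -0.001
```

Call:
jog_arm:
  deltas:
    - {"gripper": 1,"translation": [-0.04,0.008,0.019],"dr": [0,0,0]}
    - {"gripper": 1,"translation": [-0.04,0.008,0.018],"dr": [0,0,0]}

```text
clock: 3.73
eef_pos: [606.2, 191.0, 258.2]
tcp_rot: [-3.134, 0.002, -1.757]
contact_force: [9.1, -3.7, 9.4]
opening: 0.002
```

The rising upward force shows the tip has climbed to the bar's centre height. I'll back off, lower it and re-engage.

Call:
jog_arm:
  deltas:
    - {"gripper": 1,"translation": [0.1,-0.019,0.0],"dr": [0,0,0]}
    - {"gripper": 1,"translation": [0.1,-0.019,0],"dr": [0,0,0]}
    - {"gripper": 1,"translation": [0.08,-0.015,-0.05],"dr": [0,0,0]}
    - {"gripper": 1,"translation": [0,0,-0.06],"dr": [0,0,0]}
    - {"gripper": 1,"translation": [0,0,0],"dr": [0,0,0]}

```text
clock: 4.15
eef_pos: [631.0, 185.4, 242.0]
tcp_rot: [3.138, -0.002, -1.757]
contact_force: [-0.6, 0.2, 0.3]
opening: 0.002
```

```bash
python3 - <<'E'
from h import *
s=r.grab_frame("side");q=r.sense();cv2.imwrite("pics/s2.png",s);t=r.grab_frame("top");cv2.imwrite("pics/t2.png",t)
print(q['eef_pos'],q['contact_force'])
for A,c in blobs(s,(0,0,0),(180,255,45),(120,200,220,290)): print(A,cv2.minAreaRect(c))
cv2.imwrite("pics/hook2.png",np.hstack([cv2.resize(s[180:300,110:250],None,fx=3,fy=3),cv2.resize(t[130:250,180:270],None,fx=3,fy=3)]))
E
```

```text
[630.811 185.572 242.515] [ 0.681  0.336 -0.296]
1824.0 ((154.389892578125, 220.4561767578125), (67.64628601074219, 58.21278381347656), 58.570438385009766)
```

View pics/hook2.png

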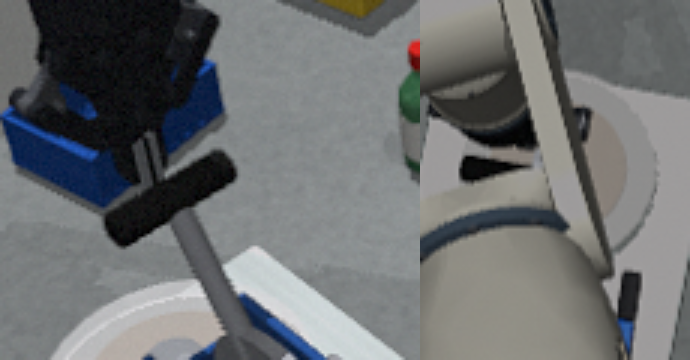

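The bar sits in front of and below the fingertips, at side pixel (167,245.7). I'll work out the lever angle from that.

```bash
cat >> h.py <<'E'
H=np.array([519.,212.,100.]);YAW=-.19;U=np.array([np.cos(YAW),np.sin(YAW),0]);V=np.array([-U[1],U[0],0])
def lever(ps):  # side pixel of grip centre -> (s,z,radius,theta)
    o,d=ray("side",ps);k=((H-o)@V)/(d@V);p=o+k*d;s=(p-H)@U;z=p[2];return s,z,np.hypot(s,z-100),.75-np.arctan2(s,z-100)
def tool():
    q=r.sense();e=q["eef_pos"]-H;f=q["contact_force"];return "s %.1f v %.1f z %.1f  F u %.1f v %.1f z %.1f clk %.2f"%(e@U,e@V,e[2]+100,f@U,f@V,f[2],q["clock"])
E
python3 -c "
from h import *
print(lever((159.5,247)),lever((167,245.7)),tool())"
```

```text
(np.float64(103.66203871464383), np.float64(208.5253671278224), np.float64(150.07855803113563), np.float64(-0.012482208263264072)) (np.float64(75.7329038034965), np.float64(229.03442425256696), np.float64(149.61736316584748), np.float64(0.21925355415016623)) s 114.9 v -4.7 z 243.1  F u -1.1 v -0.0 z -0.1 clk 4.25
```

Call:
jog_arm:
  deltas:
    - {"gripper": 1,"translation": [-0.05,0.01,0.01],"dr": [0,0,0]}
    - {"gripper": 1,"translation": [-0.05,0.01,0.01],"dr": [0,0,0]}
    - {"gripper": 1,"translation": [-0.05,0.01,0.01],"dr": [0,0,0]}
    - {"gripper": 1,"translation": [-0.04,0.008,0.02],"dr": [0,0,0]}
    - {"gripper": 1,"translation": [-0.04,0.008,0.02],"dr": [0,0,0]}

```text
clock: 4.67
eef_pos: [609.5, 190.4, 252.6]
tcp_rot: [-3.138, 0.001, -1.756]
contact_force: [5.9, -2.9, 1.8]
opening: -0.002
```

```bash
python3 -c "
from h import *
print(tool())"
```

```text
s 92.9 v -4.1 z 252.6  F u 6.3 v -1.8 z 1.8 clk 4.67
```

Call:
jog_arm:
  deltas:
    - {"gripper": 1,"translation": [-0.04,0.008,0.016],"dr": [0,0,0]}
    - {"gripper": 1,"translation": [-0.04,0.008,0.016],"dr": [0,0,0]}

```text
clock: 4.83
eef_pos: [602.1, 191.9, 256.6]
tcp_rot: [-3.136, 0.001, -1.756]
contact_force: [7.0, -3.7, 5.0]
opening: -0.001
```

```bash
python3 -c "
from h import *
print(tool())"
```

```text
s 85.4 v -4.0 z 256.6  F u 7.6 v -2.3 z 5.0 clk 4.83
```

Call:
jog_arm:
  deltas:
    - {"gripper": 1,"translation": [-0.04,0.008,0.0],"dr": [0,0,0]}
    - {"gripper": 1,"translation": [-0.04,0.008,0.0],"dr": [0,0,0]}

```text
clock: 5.0
eef_pos: [596.9, 193.5, 258.5]
tcp_rot: [-3.129, 0.003, -1.756]
contact_force: [16.1, -5.9, 11.1]
opening: -0.001
```

```bash
python3 -c "
from h import *
print(tool())"
```

```text
s 80.0 v -3.4 z 258.5  F u 16.9 v -2.8 z 11.1 clk 5.00
```

Call:
jog_arm:
  deltas:
    - {"gripper": 1,"translation": [-0.03,0.006,0.01],"dr": [0,0,0]}
    - {"gripper": 1,"translation": [-0.03,0.006,0.01],"dr": [0,0,0]}

```text
clock: 5.17
eef_pos: [591.2, 194.9, 260.9]
tcp_rot: [-3.129, 0.003, -1.756]
contact_force: [13.5, -4.7, 11.5]
opening: 0.001
```

```bash
python3 -c "
from h import *
print(tool())"
```

```text
s 74.1 v -3.2 z 260.9  F u 14.1 v -2.0 z 11.5 clk 5.17
```

Call:
jog_arm:
  deltas:
    - {"gripper": 1,"translation": [-0.03,0.006,0.009],"dr": [0,0,0]}

```text
clock: 5.25
eef_pos: [588.5, 195.5, 262.0]
tcp_rot: [-3.128, 0.004, -1.756]
contact_force: [14.8, -6.9, 13.2]
opening: 0.0
```

```bash
cat >> h.py <<'E'
def pull(off=22):
    q=r.sense();s=(q["eef_pos"]-H)@U-off;ph=np.arcsin(s/150);f=q["contact_force"];z=100+150*np.cos(ph)
    return tool()+" | th %.3f tip below %.1f PULL %.1f"%(.75-ph,z-q["eef_pos"][2]+25,f@U*np.cos(ph)-f[2]*np.sin(ph))
E
python3 -c "
from h import *
print(pull())"
```

```text
s 71.4 v -3.1 z 262.0  F u 15.9 v -4.0 z 13.2 clk 5.25 | th 0.414 tip below 4.6 PULL 10.6
```

Call:
jog_arm:
  deltas:
    - {"gripper": 1,"translation": [-0.02,0.004,0.005],"dr": [0,0,0]}

```text
clock: 5.33
eef_pos: [586.5, 196.0, 262.6]
tcp_rot: [-3.128, 0.004, -1.756]
contact_force: [15.8, -5.2, 11.4]
opening: 0.002
```

```bash
python3 -c "
from h import *
print(pull())"
```

```text
s 69.3 v -3.0 z 262.6  F u 16.5 v -2.2 z 11.4 clk 5.33 | th 0.429 tip below 4.8 PULL 12.1
```

Call:
jog_arm:
  deltas:
    - {"gripper": 1,"translation": [-0.02,0.004,0.005],"dr": [0,0,0]}

```text
clock: 5.42
eef_pos: [585.0, 196.3, 263.2]
tcp_rot: [-3.127, 0.004, -1.756]
contact_force: [16.7, -6.0, 12.3]
opening: 0.001
```

```bash
python3 -c "
from h import *
print(pull())"
```

```text
s 67.7 v -3.0 z 263.2  F u 17.5 v -2.7 z 12.3 clk 5.42 | th 0.440 tip below 4.6 PULL 13.0
```

Call:
jog_arm:
  deltas:
    - {"gripper": 1,"translation": [-0.01,0.002,0.003],"dr": [0,0,0]}

```text
clock: 5.5
eef_pos: [584.1, 196.5, 263.5]
tcp_rot: [-3.127, 0.004, -1.756]
contact_force: [16.7, -6.0, 11.5]
opening: 0.003
```

```bash
python3 -c "
from h import *
print(pull())"
```

```text
s 66.8 v -3.0 z 263.5  F u 17.5 v -2.8 z 11.5 clk 5.50 | th 0.446 tip below 4.6 PULL 13.3
```

Call:
jog_arm:
  deltas:
    - {"gripper": 1,"translation": [-0.015,0.003,0.004],"dr": [0,0,0]}

```text
clock: 5.58
eef_pos: [582.9, 196.7, 264.0]
tcp_rot: [-3.126, 0.004, -1.756]
contact_force: [18.0, -6.6, 12.0]
opening: -0.001
```

```bash
python3 -c "
from h import *
print(pull())"
```

```text
s 65.7 v -2.9 z 264.0  F u 19.0 v -3.1 z 12.0 clk 5.58 | th 0.455 tip below 4.5 PULL 14.7
```

Call:
jog_arm:
  deltas:
    - {"gripper": 1,"translation": [-0.015,0.003,0.004],"dr": [0,0,0]}

```text
clock: 5.67
eef_pos: [581.6, 197.0, 264.5]
tcp_rot: [-3.126, 0.004, -1.756]
contact_force: [18.8, -6.5, 11.7]
opening: -0.001
```

```bash
python3 -c "
from h import *
print(pull())"
```

```text
s 64.3 v -2.9 z 264.5  F u 19.7 v -2.8 z 11.7 clk 5.67 | th 0.464 tip below 4.4 PULL 15.6
```

The peak pull is about 15.5 N, so I'm easing off gently.

Call:
jog_arm:
  deltas:
    - {"gripper": 1,"translation": [0.02,-0.004,-0.006],"dr": [0,0,0]}
    - {"gripper": 1,"translation": [0.02,-0.004,-0.006],"dr": [0,0,0]}
    - {"gripper": 1,"translation": [0.02,-0.004,-0.006],"dr": [0,0,0]}
    - {"gripper": 1,"translation": [0.02,-0.004,-0.007],"dr": [0,0,0]}
    - {"gripper": 1,"translation": [0.02,-0.004,-0.007],"dr": [0,0,0]}
    - {"gripper": 1,"translation": [0.02,-0.004,-0.007],"dr": [0,0,0]}
    - {"gripper": 1,"translation": [0.02,-0.004,-0.007],"dr": [0,0,0]}
    - {"gripper": 1,"translation": [0.02,-0.004,-0.007],"dr": [0,0,0]}
    - {"gripper": 1,"translation": [0.03,-0.006,-0.007],"dr": [0,0,0]}
    - {"gripper": 1,"translation": [0.03,-0.006,-0.007],"dr": [0,0,0]}
    - {"gripper": 1,"translation": [0.03,-0.006,0],"dr": [0,0,0]}
    - {"gripper": 1,"translation": [0.03,-0.006,0],"dr": [0,0,0]}

```text
clock: 6.67
eef_pos: [603.7, 191.4, 252.6]
tcp_rot: [3.141, -0.0, -1.757]
contact_force: [-0.5, 0.0, -0.2]
opening: -0.002
```

```bash
python3 -c "
from h import *
print(pull())"
```

```text
s 87.0 v -4.2 z 252.6  F u -0.5 v -0.1 z -0.2 clk 6.67 | th 0.302 tip below 7.5 PULL -0.3
```

Call:
jog_arm:
  deltas:
    - {"gripper": 1,"translation": [0.25,-0.05,0],"dr": [0,0,0]}
    - {"gripper": 1,"translation": [0,0,0.35],"dr": [0,0,0]}
    - {"gripper": 1,"translation": [0,0,0.3],"dr": [0,0,0]}
    - {"gripper": -1,"translation": [-0.12,-0.36,0],"dr": [0,0,-0.06]}
    - {"gripper": -1,"translation": [-0.12,-0.36,0],"dr": [0,0,-0.06]}
    - {"gripper": -1,"translation": [-0.12,-0.36,0],"dr": [0,0,-0.06]}
    - {"gripper": -1,"translation": [-0.12,-0.36,0],"dr": [0,0,-0.06]}
    - {"gripper": -1,"translation": [-0.12,-0.36,0],"dr": [0,0,-0.06]}
    - {"gripper": -1,"translation": [-0.12,-0.36,0],"dr": [0,0,-0.06]}
    - {"gripper": -1,"translation": [-0.12,-0.36,0],"dr": [0,0,-0.06]}
    - {"gripper": -1,"translation": [-0.12,-0.36,0],"dr": [0,0,-0.06]}
    - {"gripper": -1,"translation": [-0.12,-0.36,0],"dr": [0,0,-0.05]}

```text
clock: 7.67
eef_pos: [519.9, -139.1, 318.1]
tcp_rot: [-3.142, 0.0, -2.594]
contact_force: [0.3, -0.5, -0.6]
opening: 0.998
```

```bash
python3 - <<'E'
from h import *
s=r.grab_frame("side");q=r.sense();cv2.imwrite("pics/s3.png",s)
print(q['eef_pos'],q['tcp_rot'],q['qpos'])
for A,c in blobs(s,(0,0,0),(180,255,45),(120,200,260,270)): print(A,cv2.minAreaRect(c)[:2],lever(cv2.minAreaRect(c)[0]))
E
```

```text
[ 517.961 -144.463  318.056] [-3.139 -0.003 -2.601] [-0.273  0.161  1.748 -0.004  1.233  2.33 ]
515.0 ((174.93145751953125, 247.56964111328125), (12.277777671813965, 48.02080535888672)) (np.float64(50.28924431241071), np.float64(240.7530033631848), np.float64(149.4671069140968), np.float64(0.4068480645037663))
```

Call:
jog_arm:
  deltas:
    - {"gripper": -1,"translation": [-0.05,-0.31,0],"dr": [0,0,0]}
    - {"gripper": -1,"translation": [0,0,-0.35],"dr": [0,0,0]}
    - {"gripper": -1,"translation": [0,0,-0.35],"dr": [0,0,0]}
    - {"gripper": -1,"translation": [0,0,-0.35],"dr": [0,0,0]}
    - {"gripper": -1,"translation": [0,0,-0.35],"dr": [0,0,0]}
    - {"gripper": -1,"translation": [0,0,0],"dr": [0,0,0]}
    - {"gripper": -1,"translation": [0,0,0],"dr": [0,0,0]}

```text
clock: 8.3
eef_pos: [514.7, -168.2, 177.0]
tcp_rot: [3.138, -0.003, -2.589]
contact_force: [0.7, -0.2, 0.5]
opening: 1.0
```

```bash
python3 - <<'E'
from h import *
s=r.grab_frame("side");q=r.sense();print(q['eef_pos'],q['tcp_rot'],q['contact_force'])
t=r.grab_frame("top")
cv2.imwrite("pics/knob1.png",np.hstack([cv2.resize(s[130:270,240:400],None,fx=3,fy=3),cv2.resize(t[170:310,310:420],None,fx=3,fy=3)])[:, :800])
E
```

```text
[ 516.182 -168.635  178.826] [ 3.141 -0.    -2.589] [ 0.802 -1.159  1.187]
```

View pics/knob1.png

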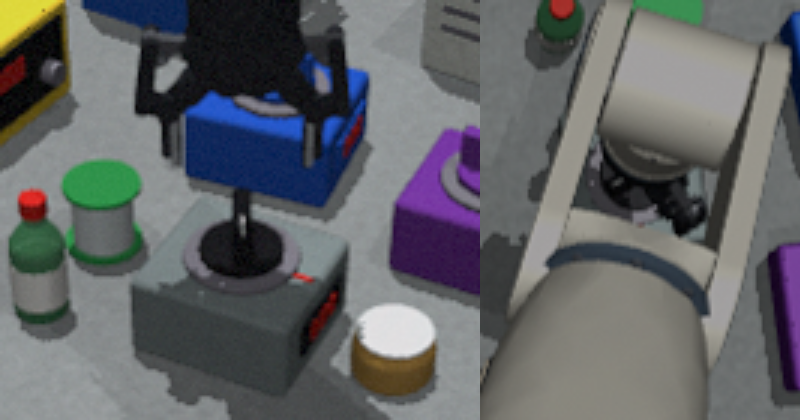

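The open fingers straddle the bar seen end-on, at crop (242,215). I'm correcting by about 7 mm, then lowering and pinching.

Call:
jog_arm:
  deltas:
    - {"gripper": -1,"translation": [-0.03,-0.07,-0.2],"dr": [0,0,0]}
    - {"gripper": -1,"translation": [0,0,-0.24],"dr": [0,0,0]}
    - {"gripper": -1,"translation": [0,0,-0.24],"dr": [0,0,0]}
    - {"gripper": -1,"translation": [0,0,0],"dr": [0,0,0]}
    - {"gripper": 1,"translation": [0,0,0],"dr": [0,0,0]}
    - {"gripper": 1,"translation": [0,0,0],"dr": [0,0,0]}
    - {"gripper": 1,"translation": [0,0,0],"dr": [0,0,0]}
    - {"gripper": 1,"translation": [0,0,0],"dr": [0,0,0]}
    - {"gripper": 1,"translation": [0,0,0],"dr": [0,0,0]}
    - {"gripper": 1,"translation": [0,0,0],"dr": [0,0,0]}
  squeeze: 25

```text
clock: 9.23
eef_pos: [516.2, -174.2, 111.6]
tcp_rot: [-3.139, 0.008, -2.592]
contact_force: [17.6, 25.2, -9.1]
opening: 0.155
```

```bash
python3 -c "
from h import *
q=r.sense();print(q)"
```

```text
{'clock': 9.2333, 'qpos': array([-0.331,  0.412,  1.926,  0.006,  0.797,  2.257]), 'qvel': array([ 0.027,  0.01 , -0.016,  0.073, -0.02 ,  0.005]), 'joint_efforts': array([-23.477, -55.949, -15.948, -10.024,   4.487,   0.129]), 'eef_pos': array([ 516.247, -174.234,  111.629]), 'tcp_rot': array([-3.139,  0.008, -2.592]), 'contact_force': array([17.608, 25.247, -9.149]), 'wrist_torque': array([ 3.777, -2.098,  0.113]), 'opening': 0.15465097444884537}
```

Call:
jog_arm:
  deltas:
    - {"gripper": 1,"translation": [0.025,0.025,0],"dr": [0,0,0]}
    - {"gripper": 1,"translation": [0,0,0],"dr": [0,0,0]}
    - {"gripper": 1,"translation": [0,0,0],"dr": [0,0,0]}

```text
clock: 9.48
eef_pos: [516.7, -173.7, 111.5]
tcp_rot: [-3.139, 0.002, -2.589]
contact_force: [0.0, -1.2, 8.1]
opening: 0.157
```

Call:
jog_arm:
  deltas:
    - {"gripper": 1,"translation": [0,0,0],"dr": [0,0,0.07]}
    - {"gripper": 1,"translation": [0,0,0],"dr": [0,0,0.07]}
    - {"gripper": 1,"translation": [0,0,0],"dr": [0,0,0.07]}
    - {"gripper": 1,"translation": [0,0,0],"dr": [0,0,0.07]}
    - {"gripper": 1,"translation": [0,0,0],"dr": [0,0,0]}

```text
clock: 9.9
eef_pos: [516.3, -174.1, 111.5]
tcp_rot: [-3.138, -0.0, -2.142]
contact_force: [-1.6, -4.1, 8.6]
opening: 0.159
```

```bash
python3 -c "
from h import *
q=r.sense();print(q['wrist_torque'],q['tcp_rot'],q['contact_force'])"
```

```text
[-0.729  0.176 -0.02 ] [-3.138 -0.    -2.142] [-1.625 -4.051  8.572]
```

Call:
jog_arm:
  deltas:
    - {"gripper": 1,"translation": [0,0,0],"dr": [0,0,0.07]}
    - {"gripper": 1,"translation": [0,0,0],"dr": [0,0,0.07]}
    - {"gripper": 1,"translation": [0,0,0],"dr": [0,0,0.07]}
    - {"gripper": 1,"translation": [-0.01,-0.01,0],"dr": [0,0,0.07]}
    - {"gripper": 1,"translation": [0,0,0],"dr": [0,0,0.07]}
    - {"gripper": 1,"translation": [0,0,0],"dr": [0,0,0]}

```text
clock: 10.4
eef_pos: [516.1, -174.8, 111.5]
tcp_rot: [-3.137, -0.002, -1.593]
contact_force: [2.4, -1.5, 5.8]
opening: 0.158
```

```bash
python3 -c "
from h import *
q=r.sense();print(q['wrist_torque'],q['tcp_rot'],q['contact_force'])"
```

```text
[-0.329 -0.391  0.039] [-3.137 -0.002 -1.593] [ 2.391 -1.55   5.785]
```

Call:
jog_arm:
  deltas:
    - {"gripper": 1,"translation": [0,0,0],"dr": [0,0,0.03]}
    - {"gripper": 1,"translation": [0,0,0],"dr": [0,0,0.02]}

```text
clock: 10.57
eef_pos: [516.1, -174.9, 111.5]
tcp_rot: [-3.137, -0.002, -1.519]
contact_force: [1.5, -2.4, 6.2]
opening: 0.159
```

```bash
python3 -c "
from h import *
q=r.sense();print(q['wrist_torque'],q['tcp_rot'],q['contact_force'])"
```

```text
[-0.527 -0.401 -0.024] [-3.137 -0.002 -1.519] [ 1.458 -2.384  6.179]
```

Call:
jog_arm:
  deltas:
    - {"gripper": 1,"translation": [0,0,0],"dr": [0,0,0.02]}
    - {"gripper": 1,"translation": [0,0,0],"dr": [0,0,0.02]}

```text
clock: 10.73
eef_pos: [516.1, -175.0, 111.5]
tcp_rot: [-3.138, -0.002, -1.457]
contact_force: [2.7, -3.1, 6.1]
opening: 0.156
```

```bash
python3 -c "
from h import *
q=r.sense();print(q['wrist_torque'],q['tcp_rot'],q['contact_force'])"
```

```text
[-0.438 -0.394 -0.649] [-3.138 -0.002 -1.457] [ 2.74  -3.123  6.067]
```

Call:
jog_arm:
  deltas:
    - {"gripper": 1,"translation": [0,0,0],"dr": [0,0,0.02]}
    - {"gripper": 1,"translation": [0,0,0],"dr": [0,0,0.02]}

```text
clock: 10.9
eef_pos: [515.8, -174.9, 111.6]
tcp_rot: [-3.138, -0.002, -1.396]
contact_force: [-0.1, -3.0, 7.8]
opening: 0.161
```

```bash
python3 -c "
from h import *
q=r.sense();print(q['wrist_torque'],q['tcp_rot'],q['contact_force'])"
```

```text
[-0.483  0.013 -1.558] [-3.138 -0.002 -1.396] [-0.091 -2.969  7.813]
```

The torque about z has jumped to -1.6 N m with yaw past -1.46, so the knob is at its zero stop. I'll release, rise, and take a look from above the knob.

Call:
jog_arm:
  deltas:
    - {"gripper": -1,"translation": [0,0,0],"dr": [0,0,0]}
    - {"gripper": -1,"translation": [0,0,0],"dr": [0,0,0]}
    - {"gripper": -1,"translation": [0,0,0],"dr": [0,0,0]}
    - {"gripper": -1,"translation": [0,0,0],"dr": [0,0,0]}
    - {"gripper": -1,"translation": [0,0,0.1],"dr": [0,0,0]}
    - {"gripper": -1,"translation": [0,0,0.38],"dr": [0,0,0]}
    - {"gripper": -1,"translation": [0,0,0.38],"dr": [0,0,0]}
    - {"gripper": -1,"translation": [0,0,0.38],"dr": [0,0,0]}
    - {"gripper": -1,"translation": [0,0,0.38],"dr": [0,0,0]}
    - {"gripper": 1,"translation": [0,0,0.3],"dr": [0,0,0]}
    - {"gripper": 1,"translation": [-0.05,0.38,0],"dr": [0,0,0.07]}
    - {"gripper": 1,"translation": [-0.05,0.38,0],"dr": [0,0,0.07]}

```text
clock: 11.9
eef_pos: [505.1, -98.5, 305.1]
tcp_rot: [-3.137, -0.003, -1.174]
contact_force: [0.3, 0.2, -0.9]
opening: 0.605
```

Call:
jog_arm:
  deltas:
    - {"gripper": 1,"translation": [-0.05,0.38,0],"dr": [0,0,0.07]}
    - {"gripper": 1,"translation": [-0.05,0.38,0],"dr": [0,0,0.07]}
    - {"gripper": 1,"translation": [-0.05,0.38,0],"dr": [0,0,0.07]}
    - {"gripper": 1,"translation": [-0.05,0.38,0],"dr": [0,0,0.07]}
    - {"gripper": 1,"translation": [-0.05,0.38,0],"dr": [0,0,0.07]}
    - {"gripper": 1,"translation": [-0.05,0.38,0],"dr": [0,0,0.07]}
    - {"gripper": 1,"translation": [-0.05,0.38,0],"dr": [0,0,0.07]}
    - {"gripper": 1,"translation": [-0.05,0.38,0],"dr": [0,0,0.07]}
    - {"gripper": 1,"translation": [-0.05,0.38,0],"dr": [0,0,0.07]}

```text
clock: 12.65
eef_pos: [458.3, 245.8, 302.8]
tcp_rot: [-3.141, -0.0, -0.18]
contact_force: [0.9, -0.4, 0.6]
opening: 0.001
```

```bash
python3 - <<'E'
from h import *
s=r.grab_frame("side");t=r.grab_frame("top");q=r.sense();print(q['eef_pos'],q['tcp_rot'],q['qpos'])
for A,c in blobs(s,(0,0,0),(180,255,45),(120,200,260,270)): print(A,cv2.minAreaRect(c)[:2],lever(cv2.minAreaRect(c)[0]))
cv2.imwrite("pics/mid.png",np.hstack([cv2.resize(t[185:275,315:405],(450,450),interpolation=2),cv2.resize(s[150:270,240:330],(340,450),interpolation=2)]))
E
```

```text
[458.221 248.582 302.706] [-3.14  -0.    -0.178] [0.493 0.146 1.801 0.002 1.194 0.67 ]
3030.5 ((194.0, 234.5), (69.0, 82.0)) (np.float64(-15.670921502466744), np.float64(308.9424407594415), np.float64(209.52928513992788), np.float64(0.8248609825292076))
```

View pics/mid.png

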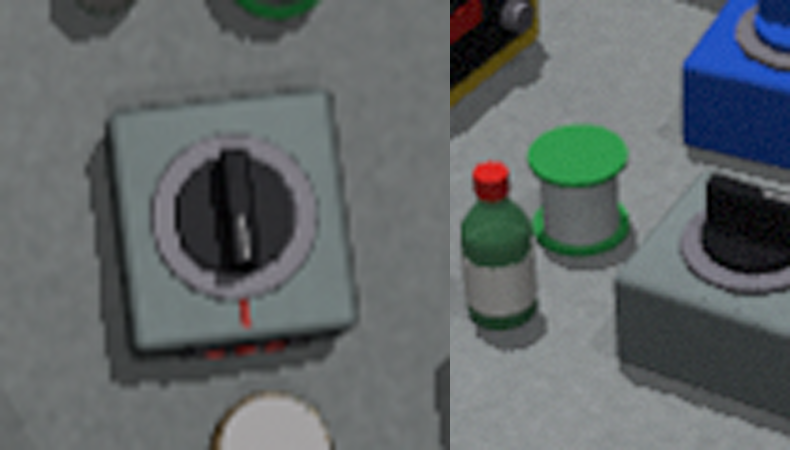

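The bar now lies along the counter's x with its white mark at the red index, at crop (240,240)→(245,310), so the knob is at zero. Next is the button.

Call:
jog_arm:
  deltas:
    - {"gripper": 1,"translation": [-0.05,0.37,0],"dr": [0,0,0]}
    - {"gripper": 1,"translation": [-0.04,0.36,0],"dr": [0,0,0]}
    - {"gripper": 1,"translation": [0,0,-0.38],"dr": [0,0,0]}
    - {"gripper": 1,"translation": [0,0,-0.38],"dr": [0,0,0]}
    - {"gripper": 1,"translation": [0,0,-0.38],"dr": [0,0,0]}
    - {"gripper": 1,"translation": [0,0,-0.38],"dr": [0,0,0]}
    - {"gripper": 1,"translation": [0,0,-0.25],"dr": [0,0,0]}
    - {"gripper": 1,"translation": [0,0,0],"dr": [0,0,0]}
    - {"gripper": 1,"translation": [0,0,0],"dr": [0,0,0]}

```text
clock: 13.5
eef_pos: [449.8, 316.2, 124.7]
tcp_rot: [3.14, 0.002, -0.187]
contact_force: [-0.3, 0.5, 0.6]
opening: 0.0
```

```bash
python3 - <<'E'
from h import *
s=r.grab_frame("side");q=r.sense();print(q['eef_pos'],q['contact_force'])
cv2.imwrite("pics/btn.png",cv2.resize(s[200:430,100:340],None,fx=2.5,fy=2.5))
E
```

```text
[450.808 317.021 126.176] [ 0.701 -0.796  0.465]
```

View pics/btn.png

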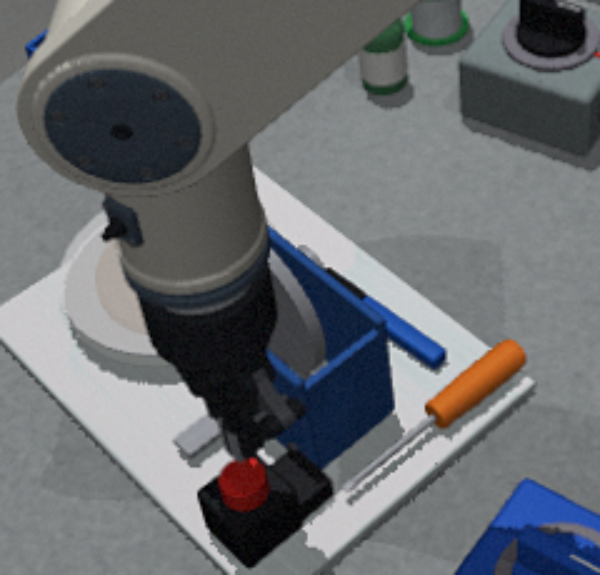

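The fingertips hang just above the red button, at crop (243,480), and the lever side is clear. I'll shift +6 mm in y and press in steps.

Call:
jog_arm:
  deltas:
    - {"gripper": 1,"translation": [-0.01,0.06,0],"dr": [0,0,0]}
    - {"gripper": 1,"translation": [0,0,-0.1],"dr": [0,0,0]}
    - {"gripper": 1,"translation": [0,0,-0.1],"dr": [0,0,0]}
    - {"gripper": 1,"translation": [0,0,-0.04],"dr": [0,0,0]}
    - {"gripper": 1,"translation": [0,0,-0.03],"dr": [0,0,0]}
    - {"gripper": 1,"translation": [0,0,0],"dr": [0,0,0]}

```text
clock: 14.05
eef_pos: [448.9, 322.8, 97.4]
tcp_rot: [3.141, 0.001, -0.186]
contact_force: [-0.0, -0.6, 0.5]
opening: -0.001
```

Call:
jog_arm:
  deltas:
    - {"gripper": 1,"translation": [0,0,-0.02],"dr": [0,0,0]}
    - {"gripper": 1,"translation": [0,0,0],"dr": [0,0,0]}

```text
clock: 14.22
eef_pos: [449.2, 323.0, 95.8]
tcp_rot: [3.141, 0.0, -0.186]
contact_force: [-0.2, -0.6, 2.0]
opening: 0.001
```

Call:
jog_arm:
  deltas:
    - {"gripper": 1,"translation": [0,0,-0.02],"dr": [0,0,0]}
    - {"gripper": 1,"translation": [0,0,0],"dr": [0,0,0]}

```text
clock: 14.38
eef_pos: [449.2, 323.0, 93.8]
tcp_rot: [-3.142, -0.0, -0.186]
contact_force: [0.1, 0.4, 1.4]
opening: 0.004
```

Call:
jog_arm:
  deltas:
    - {"gripper": 1,"translation": [0,0,-0.02],"dr": [0,0,0]}
    - {"gripper": 1,"translation": [0,0,0],"dr": [0,0,0]}

```text
clock: 14.55
eef_pos: [449.3, 323.0, 92.1]
tcp_rot: [-3.141, -0.0, -0.186]
contact_force: [-0.6, -0.4, 3.8]
opening: -0.001
```

Call:
jog_arm:
  deltas:
    - {"gripper": 1,"translation": [0,0,-0.02],"dr": [0,0,0]}
    - {"gripper": 1,"translation": [0,0,0],"dr": [0,0,0]}

```text
clock: 14.72
eef_pos: [449.4, 323.1, 91.7]
tcp_rot: [-3.141, -0.0, -0.186]
contact_force: [-5.9, -4.2, 22.9]
opening: -0.002
```

```bash
python3 - <<'E'
from h import *
s=r.grab_frame("side");q=r.sense();print(q['eef_pos'],q['contact_force'])
cv2.imwrite("pics/btn2.png",cv2.resize(s[200:430,100:340],None,fx=2.5,fy=2.5))
E
```

```text
[449.367 323.072  91.699] [-5.784 -3.217 24.097]
```

View pics/btn2.png

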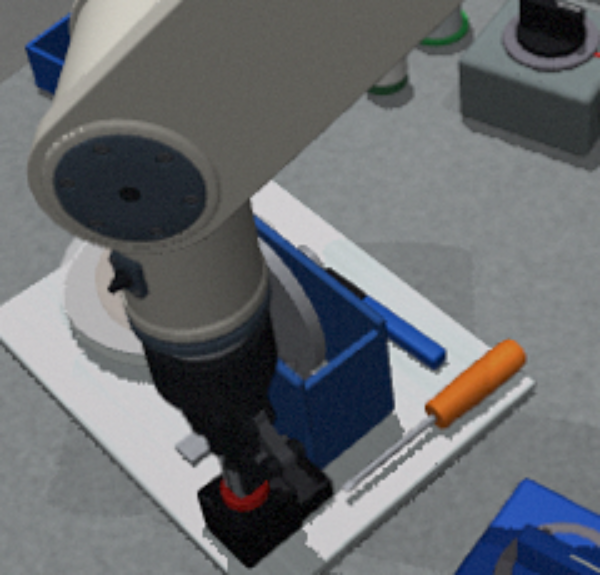

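Call:
jog_arm:
  deltas:
    - {"gripper": 1,"translation": [0,0,0.05],"dr": [0,0,0]}
    - {"gripper": 1,"translation": [0,0,0.1],"dr": [0,0,0]}
    - {"gripper": 1,"translation": [0,0,0.38],"dr": [0,0,0]}
    - {"gripper": 1,"translation": [0,0,0.38],"dr": [0,0,0]}
    - {"gripper": 1,"translation": [0,0,0.38],"dr": [0,0,0]}
    - {"gripper": 1,"translation": [0,0,0.38],"dr": [0,0,0]}
    - {"gripper": 1,"translation": [0,0,0.38],"dr": [0,0,0]}
    - {"gripper": 1,"translation": [-0.1,-0.4,0],"dr": [0,0,0]}
    - {"gripper": 1,"translation": [-0.1,-0.4,0],"dr": [0,0,0]}
    - {"gripper": 1,"translation": [0,-0.4,0],"dr": [0,0,0]}
    - {"gripper": 1,"translation": [0,-0.4,0],"dr": [0,0,0]}
    - {"gripper": 1,"translation": [0,-0.4,0],"dr": [0,0,0]}

```text
clock: 15.77
eef_pos: [428.5, 121.5, 295.4]
tcp_rot: [-3.141, -0.001, -0.185]
contact_force: [2.3, -0.9, -0.1]
opening: -0.001
```

Call:
jog_arm:
  deltas:
    - {"gripper": 1,"translation": [0,-0.4,0],"dr": [0,0,0]}
    - {"gripper": 1,"translation": [0,-0.4,0],"dr": [0,0,0]}
    - {"gripper": 1,"translation": [0,-0.4,0],"dr": [0,0,0]}
    - {"gripper": 1,"translation": [0,-0.4,0],"dr": [0,0,0]}
    - {"gripper": 1,"translation": [0,-0.4,0],"dr": [0,0,0]}
    - {"gripper": 1,"translation": [0,-0.4,0],"dr": [0,0,0]}

```text
clock: 16.27
eef_pos: [428.6, -118.9, 295.5]
tcp_rot: [-3.142, -0.001, -0.186]
contact_force: [1.6, 0.5, -0.2]
opening: 0.003
```

```bash
python3 - <<'E'
from h import *
s=r.grab_frame("side");t=r.grab_frame("top");q=r.sense();print(q['eef_pos'],q['contact_force'],q['clock'])
for A,c in blobs(s,(0,0,0),(180,255,45),(120,200,260,270)): print(A,cv2.minAreaRect(c)[:2],lever(cv2.minAreaRect(c)[0]))
for n in("side0","s2","s3"):
    x=blobs(cv2.imread(f"pics/{n}.png"),(0,140,90),(6,255,255),(180,375,215,410))[0];print(n,x[0],cen(x[1]))
x=blobs(s,(0,140,90),(6,255,255),(180,375,215,410))[0];print("now",x[0],cen(x[1]))
for z in(75,71,67): print(z,proj("side",[449.3,322.5,z]))
cv2.imwrite("pics/end.png",np.vstack([np.hstack([cv2.resize(s,(400,300)),cv2.resize(t,(400,300))]),np.hstack([cv2.resize(s[200:440,80:400],(400,300))]*1+[cv2.resize(t[130:310,150:390],(400,300))])]))
E
```

```text
[ 428.86  -121.841  295.392] [ 0.133  0.06  -0.294] 16.3667
453.5 ((160.00003051757812, 247.00001525878906), (12.004900932312012, 45.61862564086914)) (np.float64(101.82311232259912), np.float64(209.67967984589893), np.float64(149.65820516817487), np.float64(0.0017311661495500452))
side0 212.0 [196.553 390.905]
s2 248.5 [196.319 392.144]
s3 266.5 [196.634 392.418]
now 260.5 [196.6   392.603]
75 [196.547 390.208]
71 [196.896 391.558]
67 [197.243 392.9  ]
```

View pics/end.png

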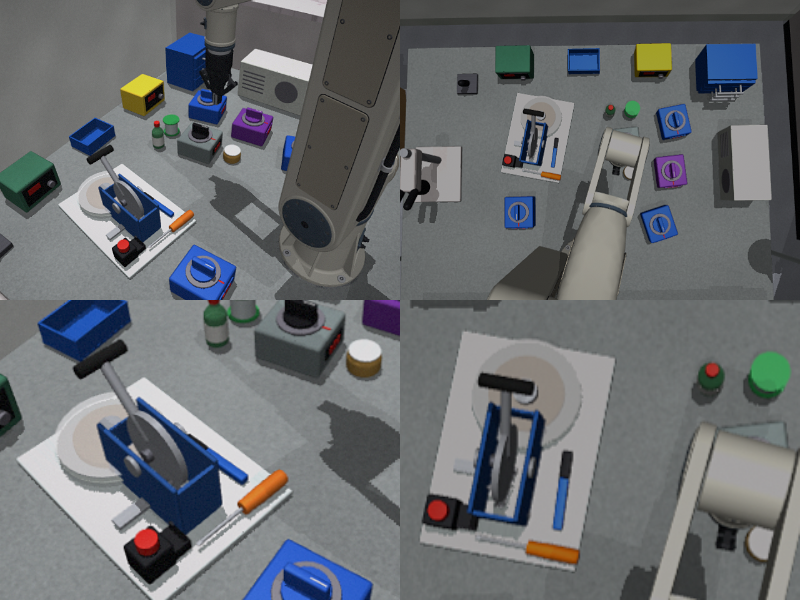

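```bash
python3 - <<'E'
from h import *
s=r.grab_frame("side");cv2.imwrite("pics/s9.png",s)
for n in("side0","s3","s9"):
    a,c=blobs(cv2.imread(f"pics/{n}.png"),(0,120,50),(8,255,255),(175,365,220,415))[0];print(n,a,cv2.boundingRect(c),cen(c))
i=cv2.imread("pics/btn2.png");print("pressed frame",[ (a/6.25,np.array(cv2.boundingRect(c))/2.5+[100,200,0,0]) for a,c in blobs(i,(0,120,50),(8,255,255),(200,440,290,530))[:1]])
x=blobs(s,(0,0,0),(180,255,45),(120,200,260,270))[0][1];print(lever(cv2.minAreaRect(x)[0]))
E
```

```text
side0 299.5 (187, 383, 20, 21) [197.037 392.966]
s3 314.5 (187, 382, 21, 23) [196.975 393.136]
s9 299.5 (187, 383, 21, 21) [197.078 393.051]
pressed frame [(108.64, array([188. , 392. ,  19.6,  12.8]))]
(np.float64(101.82326680575514), np.float64(209.6796188229739), np.float64(149.6582655523872), np.float64(0.0017301322342975212))
```

```bash
python3 -c "
from rig import r
print(r.sign_off())"
```

```text
the job is handed in; nothing more can be done
None
```

I've handed the job in at about 16 s of the 72 s. The lever was pulled and held, the counter zeroed, and the brake released, in the order asked.

- **Pull:** I hooked the grip with closed fingers and pulled to an estimated peak of about 15.6 N square to the lever. On the first try the fingertips rode up on the bar. I let the lever fall back to a tooth, lowered the fingers and pulled again. After I eased off, the ratchet held it at about 0.41 rad.
- **Counter:** I turned the knob about 1.13 rad anticlockwise, until the wrist torque jumped to 1.6 N m at the stop. The picture showed its bar along the counter's x axis, with its white mark at the red index.
- **Release:** I pressed the button to the bottom, with 24 N at the end. The last pictures show the lever at rest (0.00 rad), the button up as at the start, and the gripper clear of everything. The bystander items look unmoved by eye; I did not measure them.

**Unconfirmed:**
- The force readings I took while pressing reached only about 4 N before the bottom stop, so I did not see the 5 to 12 N sticking phase. It may have fallen between readings.
- I last measured the lever as held just before turning the knob. The arm or gripper hid it in the later pictures until the release.

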